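Nip a block down in the hold-down jig

TASK

With the fingertips, push the square wooden block along its channel until it sits right up against the end stop of the hold-down jig, and then turn the wing nut clockwise (seen from above) by pushing on its wings with a fingertip, stroke after stroke, until it is fully home and the clamp bar holds the block down. Nothing needs grasping: do not lift or tip the block, and leave the wax tin and the tape measure where they are.

Things in the scene. Friction and masses are not known exactly. Their poses are not given: they have to be found in the camera images.
- hold_down: hold-down jig, fixed on the bench, turned in yaw: plywood board 15 mm thick, x -95 to 70, y -115 to 45 mm from its origin, which is on the bench under the axis of an upright 10 mm steel stud (top 92 mm up). A channel runs along its x axis, centred on y = -65 mm, open at the -x end towards the robot; +x is the way to push the block
- channel_end (a point): on the channel's floor (the board's top, 15 mm above the bench), mid-width at the foot of the dark wooden end stop's face (x 37.5, y -65 mm of the jig). The stop is 95 mm wide, its top 31 mm above the bench. The side rails are 79 mm apart, 8 mm thick, x -62 to 68 mm of the jig, tops 27 mm above the bench
- block_center (a point): centre of the loose square wooden block, 75 x 75 x 24 mm, 0.08 kg, lying flat in the channel with 2 mm play each side, its top 39 mm above the bench. It starts 25 to 45 mm short of the end stop; against the stop its centre is at x = 0, y = -65 mm of the jig, right under the clamp bar's pad
- clamp_bar: dark steel bar, 28 mm wide, from the stud in the jig's -y direction over the channel, below the wing nut; sinks with it, 4 mm a turn, without turning. Nut home: underside 45, top 53 mm above the bench; 4 to 6.5 mm higher at the start. A sprung rubber pad under it (22 mm across, 8 mm down) meets the block half a turn before home, then presses up to 4 N. Origin: the jig's when home
- wing_nut (a joint): how far the wing nut is still unscrewed, rad: 0 = fully home (hard stop), larger = turned anticlockwise seen from above (limit 11). Starts between 6.5 and 10 (1 to 1.6 turns); clockwise strokes lower it. Turns freely (0.03 N m of friction, about 1 N on a wing) and stays where it is left
- nut_center (a point): on the vertical axis of the steel wing nut, half-way up its wings: 70.5 mm above the bench at home, 4 mm a turn higher when unscrewed. Two opposite upright wings, 6 mm thick, reach 40 mm from the axis; from 20 mm out they span 9 mm below to 11 mm above this point; hub 21 mm across; the stud passes through it. Beside the wings a fingertip has room down to 12 mm below this point
- wing_tip (a point): outer end of one of the two wings, 40 mm from the axis, 1 mm above nut_center; the other wing's end is diametrically opposite
- wax_tin: bystander: round wax tin, 78 mm across, 34 mm high; origin under its centre
- tape_measure: bystander: tape measure, 43 x 82 x 68 mm; origin under its centre

How it is judged:
By the outcome, as a careful person would: the job done as asked, in the order asked, and still so for the second after the job is handed in, with the robot touching nothing.
It also fails if it takes over 72 s, if anything falls off the work surface, if the arm or the gripper's body presses on something with over 40 N, if the wrist force passes 120 N, or if a joint passes its speed limit or range.

ROBOT

A 6-joint arm with a two-finger parallel gripper is mounted at the origin on a cart in front of the work surface, level with it; the furniture and walls round the work are solid. World frame = base frame: x ahead of the robot, y to its left, z up, the work surface at z = 0. Lengths are in mm, angles in degrees, forces in N, time in s.
With the tool pointing down it reaches from about 325 to 925 mm from the base axis. Payload 3.1 kg.
Tool frame: the origin (TCP) lies at the very end of the fingers, on their centre line; the grasp point (between the pads) lies grasp_offset behind it (grasp_offset is the distance from the TCP to the grasp point, in mm); z points along the fingers, y is the line along which they close (so a half turn about z gives the same grasp; the last joint's range is limited). The gripper opens to 85 mm and grips with 20 to 120 N. Pads are 22 mm wide; open, the fingers measure 114 mm over their backs; the gripper's body (76 mm by 85 mm) begins 54 mm behind the grasp point. The pads swing forward as they close: fully open they stand 13 mm farther back than shut.
Start: joints at [57.284, 12.427, 92.441, -0, 75.132, -6.429], TCP at [276.78, 560.386, 231.3] pointing down, gripper open.
Joint ranges: [-157.48, 157.48], [-44.54, 120.13], [17.64, 146.25], [-64.5, 244.5], [7.68, 150.69], [-147.95, 147.95]. Speed limits (degrees/s): [159.86, 159.86, 180, 180, 180, 180].

INTERFACE

Orientations are given as [roll, pitch, yaw] about the fixed x, y, z axes, in that order (R = Rz(yaw) Ry(pitch) Rx(roll)).
In Python, from station import * gives the robot as it stands. Calls block until the motion is done:
- goto(position, orientation): joint-space move of the TCP to a pose.
- move_l(position, attitude=None, speed=150): straight line of the TCP; attitude=None keeps the orientation; speed is the mean speed in mm/s.
- move_j(angles): joint-space move.
- grip(opening, squeeze=None): finger opening in mm; squeeze is the grip in N (None keeps the last); returns when the fingers have stopped.
- wait(seconds).
- solve_ik(position, orientation): joint angles nearest the present ones, or None.
- get_obs(): the state.
- get_image(name): name is "side" or "top"; returns the picture (384x512x3 uint8, red, green, blue); there is no depth.
- get_calibration(name): a dict with "fx", "fy", "cx", "cy" (pixels), "D" ([k1, k2, p1, p2, k3] as OpenCV has them; the pictures are not rectified), "R" (3x3) and "t" (3): a world point X has camera coordinates R X + t. Camera axes: x right, y down, z forward; pixel columns grow to the right and rows downward; lengths in mm; the calibration is good to about 2 mm. A picture is of the moment at which its call begins. get_calibration takes no time and is no camera call.
A pose or a line that the arm cannot do raises Unreachable and nothing moves.
- sign_off(): hands the job in; it is judged then, once.
Trained networks look in the newest picture that a camera, given by its name, has taken for a name from the list of things; names that differ only in an ending like _2 or _b are one class to them, and where a whole thing is asked for, a point or a joint stands for the part that bears it (a point fixed in the world has none). Each returns a list of dicts, best first, with "score" (0 to 1); they miss things now and then, are a little off and sometimes report something else, mostly with a low value. They report only what shows in the picture. A call takes as long as a camera call.
- spot_in(name, camera): "extent" ([centre column, centre row, width, height] in pixels, round what is visible of it).
- regions_of(name, camera): "region" (384x512 bool, what is visible of it) and "extent" ([centre column, centre row, width, height] in pixels, round what is visible of it).
The state is a dict: "t": time; "joint_pos": joint angles; "qvel": joint speeds; "effort": joint torques, N m; "tcp_pos": TCP position; "ee_rot": TCP orientation; "wrist_force": force on the tool from outside, world axes, zero at the start; "moment": the same for the moment, N m; "grip_width": finger opening in mm; "grip_force": force on a finger pad.
Only numpy, scipy, OpenCV 4.12 (cv2) and the standard library are available. Lean on these libraries where they do the work, as an engineer would, in place of code of your own. Each camera call takes 0.05 s, during which the arm holds its last target. There are 200 camera calls.

## Working session

There is one attempt and no reset: what is moved stays moved. The work goes in short steps, each a Python script; the robot and the scene stay as the last script left them, time stands still between calls to the robot, and variables do not carry over. Pictures are saved under pics/ and viewed, at most 10 in all, crops included, and the job is handed in when it is done.

```bash
mkdir -p pics; ls; python3 - <<'E'
from station import *
import cv2,numpy as np
ims=[]
for c in("top","side"):
    im=get_image(c); ims.append(im); cv2.imwrite(f"pics/{c}0.png",im[:,:,::-1])
    k=get_calibration(c); print(c,{a:np.round(v,3).tolist() for a,v in k.items()})
    for n in("hold_down","block_center","clamp_bar","wing_nut","wing_tip","wax_tin","tape_measure"):
        print(n,[(np.round(d["extent"]).tolist(),round(d["score"],2)) for d in spot_in(n,c)[:3]])
print(get_obs())
E
```

```text
pics
top {'fx': 409.178, 'fy': 409.178, 'cx': 251.573, 'cy': 190.783, 'D': [-0.035, 0.0, 0.0, 0.0, 0.0], 'R': [[-0.006, -1.0, -0.011], [-0.99, 0.007, -0.142], [0.142, 0.01, -0.99]], 't': [457.932, 508.119, 841.418]}
hold_down [([279.0, 202.0, 95.0, 88.0], 0.61)]
block_center [([289.0, 218.0, 43.0, 36.0], 0.55)]
clamp_bar [([281.0, 184.0, 58.0, 40.0], 0.59)]
wing_nut [([268.0, 186.0, 7.0, 35.0], 0.42)]
wing_tip [([267.0, 181.0, 12.0, 28.0], 0.47)]
wax_tin [([214.0, 171.0, 37.0, 35.0], 0.83)]
tape_measure [([201.0, 205.0, 43.0, 26.0], 0.73)]
side {'fx': 487.878, 'fy': 487.878, 'cx': 249.381, 'cy': 195.913, 'D': [-0.073, 0.0, 0.0, 0.0, 0.0], 'R': [[-0.928, -0.371, -0.01], [-0.165, 0.438, -0.884], [0.333, -0.819, -0.468]], 't': [648.893, -68.506, 1076.195]}
hold_down [([269.0, 200.0, 121.0, 69.0], 0.69)]
block_center [([295.0, 195.0, 57.0, 36.0], 0.84)]
clamp_bar [([261.0, 182.0, 52.0, 28.0], 0.59)]
wing_nut [([254.0, 179.0, 45.0, 19.0], 0.79)]
wing_tip [([253.0, 177.0, 42.0, 22.0], 0.91)]
wax_tin [([271.0, 199.0, 121.0, 67.0], 0.71), ([205.0, 235.0, 47.0, 41.0], 0.57)]
tape_measure [([232.0, 242.0, 24.0, 48.0], 0.71)]
{'t': 0.8, 'joint_pos': array([ 5.72842362e+01,  1.24239253e+01,  9.24396871e+01, -2.61878840e-04,
        7.51294101e+01, -6.42682998e+00]), 'qvel': array([-0.10696196, -0.03348345,  0.06117664, -0.07938631, -0.03344892,
        0.06236775]), 'effort': array([-7.22560108e-04, -3.96830106e+01, -3.04231596e+01, -1.65852243e-04,
        5.79398347e-04, -1.13854364e-05]), 'tcp_pos': array([276.79730748, 560.4092739 , 231.35060152]), 'ee_rot': array([1.79993095e+02, 1.03255494e-03, 1.53711133e+02]), 'wrist_force': array([ 0.30777105,  0.35726123, -0.57637414]), 'moment': array([ 0.00033645, -0.00454964,  0.00619179]), 'grip_force': 0.0, 'grip_width': 85.05799764298014}
```

```bash
python3 - <<'E'
import cv2,numpy as np
a=cv2.imread("pics/top0.png")[130:270,170:350]; b=cv2.imread("pics/side0.png")[130:270,180:360]
cv2.imwrite("pics/crop0.png",np.vstack([cv2.resize(x[:,:],None,fx=3.5 if 0 else 2.14*1,fy=2.14,interpolation=cv2.INTER_CUBIC) for x in(a,b)]))
cv2.imwrite("pics/cropA.png",cv2.resize(a,None,fx=4,fy=4,interpolation=cv2.INTER_CUBIC))
cv2.imwrite("pics/cropB.png",cv2.resize(b,None,fx=4,fy=4,interpolation=cv2.INTER_CUBIC))
E
```

```text
(no output)
```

View pics/cropA.png

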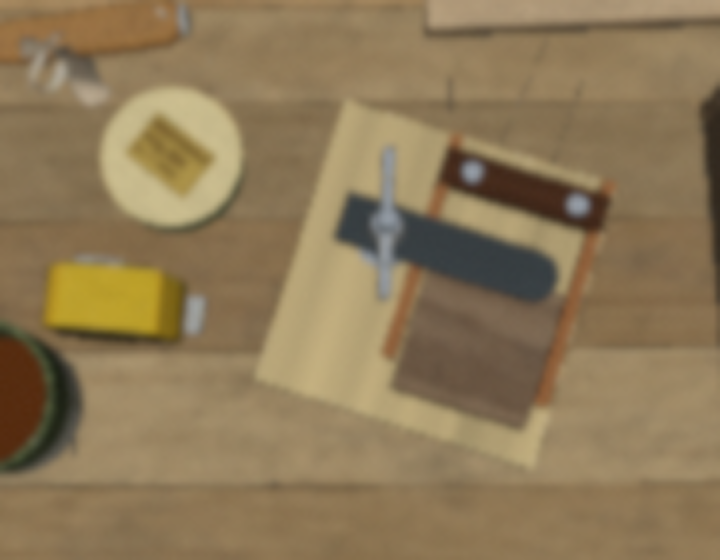

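View pics/cropB.png

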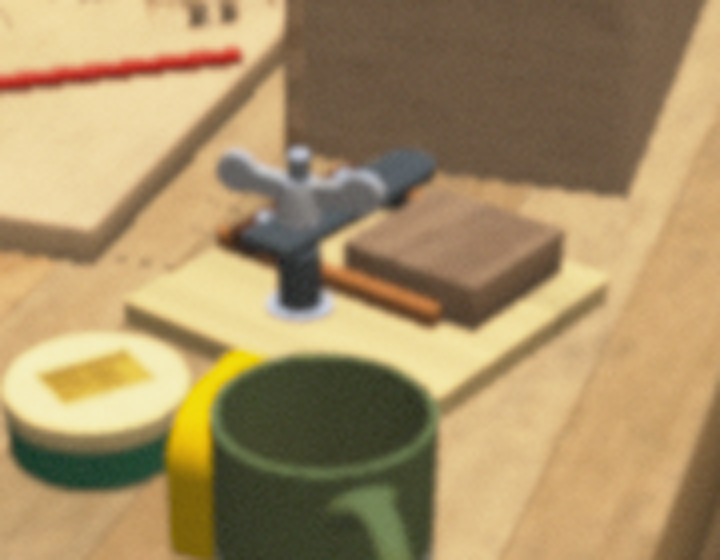

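Top crop: board corners at crop (348,98), (255,377), (536,466) and (612,183). Wing tips at (388,150) and (383,297), block's near corners at (392,388) and (524,428). The side crop agrees: stud top at (298,152), board's left corner at (128,308). Next I fit the jig pose.

```bash
cat >h.py <<'E'
from station import *
import cv2,numpy as np
from scipy.optimize import least_squares
K={c:get_calibration(c) for c in("top","side")}
def proj(P,c):
    k=K[c]; A=np.array([[k["fx"],0,k["cx"]],[0,k["fy"],k["cy"]],[0,0,1.]])
    return cv2.projectPoints(np.array(P,float).reshape(-1,1,3),cv2.Rodrigues(np.array(k["R"],float))[0],np.array(k["t"],float),A,np.array(k["D"],float))[0][:,0]
def unproj(px,z,c):
    r=least_squares(lambda q:(proj([[q[0],q[1],z]],c)[0]-px),[500,-50]); return r.x
def jig(p,L):
    L=np.atleast_2d(np.array(L,float)); a=np.radians(p[2]); c,s=np.cos(a),np.sin(a)
    return np.c_[p[0]+c*L[:,0]-s*L[:,1],p[1]+s*L[:,0]+c*L[:,1],L[:,2]]
E
python3 - <<'E'
from h import *
o=dict(top=(170,130),side=(180,130))
L=dict(top=[(70,45,15),(-95,45,15),(-95,-115,15),(70,-115,15),(0,0,92)],side=[(70,45,15),(-95,-115,15),(0,0,92)])
U=dict(top=[(348,98),(255,377),(536,466),(612,183),(387,222)],side=[(128,308),(607,272),(298,152)])
f=lambda p:np.concatenate([(proj(jig(p,L[c]),c)-(np.array(U[c])/4+o[c])).ravel() for c in L])
r=least_squares(f,[500,-50,-15]);p=r.x;print(p,np.round(r.fun,1))
def w(u,z): return unproj(np.array(u)/4+o["top"],z,"top")
def loc(q): 
    a=np.radians(p[2]);d=q-p[:2];return np.round([np.cos(a)*d[0]+np.sin(a)*d[1],-np.sin(a)*d[0]+np.cos(a)*d[1]],1)
for n,u,z in(("tipA",(388,150),77),("tipB",(383,297),77),("blkL",(392,388),15),("blkR",(524,428),15),("blkLt",(396,375),39),("blkRt",(527,412),39),("stopL",(447,182),31),("railL end",(390,355),27),("tin",(172,157),34),("tapeNE",(182,265),68),("tapeSE",(180,338),68),("boxright",(705,100),0),("boxright",(712,330),0)):
    q=w(u,z);print(n,np.round(q,1),loc(q))
E
```

```text
[516.42684828 424.12799233 -17.29910906] [-1.9 -0.  -0.5  0.9 -0.3  0.1  1.1 -0.9 -0.5 -1.1 -1.  -2.9  1.3 -0.2
  1.1 -0.2]
tipA [554.2 421.8] [36.8  9.1]
tipB [477.6 425.3] [-37.4 -10.5]
blkL [434.5 419.4] [-76.8 -28.9]
blkR [412.3 347.9] [ -76.8 -103.7]
blkLt [440.1 417.9] [-71.  -28.7]
blkRt [420.  348.7] [ -69.6 -100.6]
stopL [545.5 388.6] [ 38.3 -25.3]
railL end [451.6 420.6] [-60.8 -22.6]
tin [560.  538.5] [  7.6 122.1]
tapeNE [496.1 529.2] [-50.7  94.3]
tapeSE [458.1 530. ] [-87.2  83.8]
boxright [597.3 239.1] [ 132.3 -152.6]
boxright [466.2 240.3] [   6.7 -190.5]
```

```bash
cat >>h.py <<'E'
P=np.array([516.3,424.0,-17.2]); ORI=[180,0,180+P[2]]
def J(x,y,z): return jig(P,[(x,y,z)])[0].tolist()
def F(): return np.mean([get_obs()["wrist_force"] for _ in range(3)],0)
E
python3 - <<'E'
from h import *
grip(0)
goto(J(-112,-65,120),ORI)
move_l(J(-112,-65,22),speed=120); wait(.2)
f0=F(); a=np.radians(P[2]); ex=np.array([np.cos(a),np.sin(a),0])
move_l(J(-88,-65,22),speed=80)
x=-88; hit=0
while x<-40:
    x+=3 if x<-56 else 1
    move_l(J(x,-65,22),speed=40)
    f=(F()-f0)@ex; print(x,round(f,1),end="; ")
    if f<-9: break
o=get_obs();print(o["tcp_pos"],o["grip_width"],o["t"])
cv2.imwrite("pics/p1.png",cv2.resize(get_image("top")[130:270,170:350,::-1],None,fx=4,fy=4,interpolation=cv2.INTER_CUBIC))
E
```

```text
-85 -0.3; -82 1.4; -79 0.1; -76 0.5; -73 1.3; -70 -0.5; -67 1.2; -64 1.2; -61 1.8; -58 0.0; -55 0.4; -54 1.1; -53 0.4; -52 1.3; -51 0.4; -50 -0.1; -49 0.8; -48 0.2; -47 -3.4; -46 -5.9; -45 -8.0; -44 -10.8; [451.72416662 376.20759541  22.03336322] -0.06451786528914895 9.6
```

View pics/p1.png

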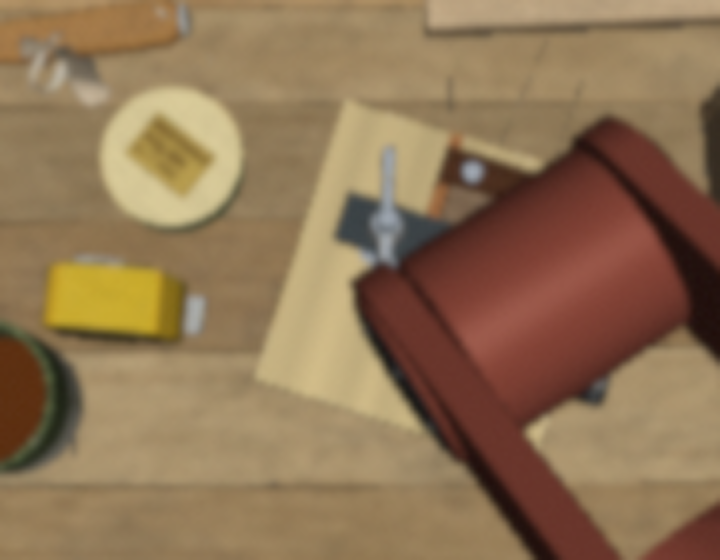

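The block met the stop: force rises from jig x -47, where contact was expected. In the picture the wing still points at crop (388,150). Now the nut: the shut fingers go round the stud at a fixed orientation.

```bash
cat >>h.py <<'E'
def C(deg,z=66,R=35): a=np.radians(deg); return [P[0]+R*np.cos(a),P[1]+R*np.sin(a),z]
E
python3 - <<'E'
from h import *
move_l(J(-62,-65,24),speed=80); move_l(J(-75,-65,125),speed=250)
goto(C(60,125),ORI)
cv2.imwrite("pics/p2.png",cv2.resize(get_image("side")[130:270,180:360,::-1],None,fx=4,fy=4,interpolation=cv2.INTER_CUBIC))
move_l(C(60),speed=150); wait(.2); f0=F()
d=60
while d>-120:
    d-=10; move_l(C(d),speed=50)
    a=np.radians(d); f=F()-f0; print(d,round(f@[-np.sin(a),np.cos(a),0],1),round(f@[np.cos(a),np.sin(a),0],1),round(f[2],1),end="; ")
    if np.linalg.norm(f)>9: break
print(get_obs()["t"])
cv2.imwrite("pics/p3.png",cv2.resize(get_image("side")[130:270,180:360,::-1],None,fx=4,fy=4,interpolation=cv2.INTER_CUBIC))
E
```

```text
50 1.4 0.4 0.6; 40 0.8 0.1 0.5; 30 1.1 -0.5 0.7; 20 0.8 -0.4 -0.1; 10 1.7 -0.1 -0.3; 0 0.7 0.2 -0.4; -10 0.6 -1.0 0.3; -20 -0.2 -1.1 0.8; -30 -0.2 -1.1 0.2; -40 0.5 -1.5 -0.5; -50 -0.6 -0.5 0.4; -60 -1.2 -0.2 0.6; -70 -0.8 -0.5 -0.2; -80 0.2 -1.2 0.7; -90 0.1 -1.1 1.2; -100 -0.5 -1.2 -0.1; -110 -0.7 -0.5 0.8; -120 -0.1 1.0 1.0; 16.9083
```

View pics/p2.png

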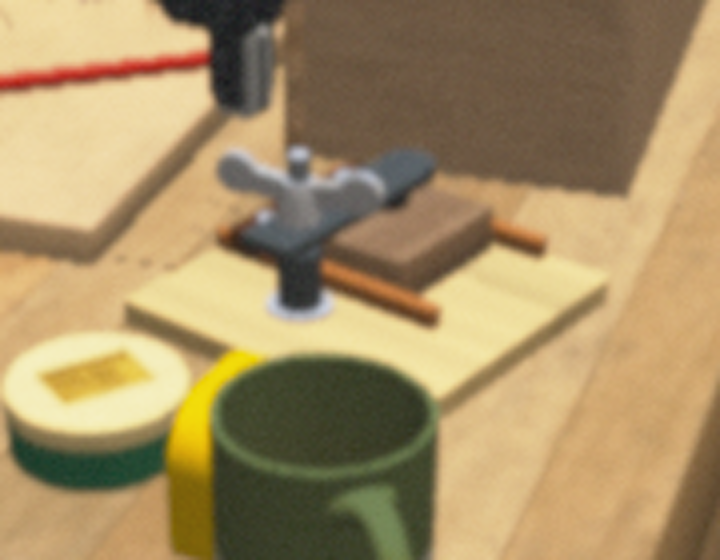

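View pics/p3.png

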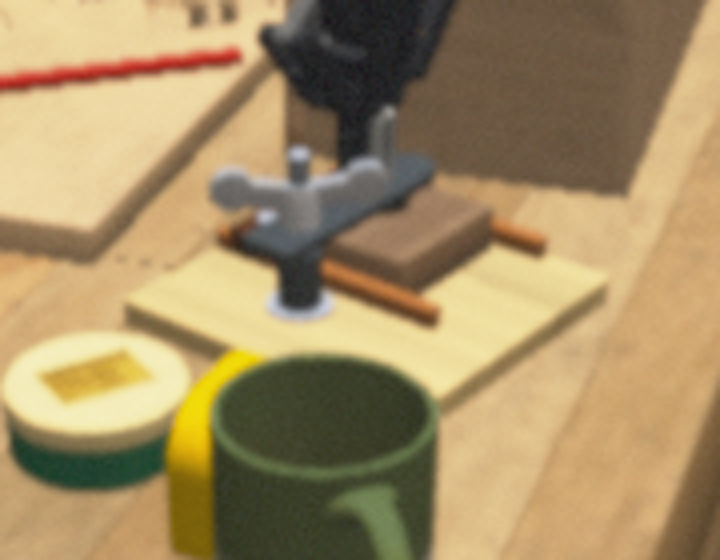

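p2 shows the block up under the bar. In p3 the finger (370,130) sits behind the wing tip (370,172) and has turned it about 150°. I'll carry on round.

```bash
python3 - <<'E'
from h import *
o=get_obs(); f0=np.zeros(3); B=[];d=-120
while d>-580:
    d-=10 if d>-310 else 5; move_l(C(d),speed=60)
    a=np.radians(d); f=F(); ft=f@[-np.sin(a),np.cos(a),0]
    if d<=-310 or np.hypot(*f[:2])>4: print(d,round(ft,1),round(f@[np.cos(a),np.sin(a),0],1),round(f[2],1),end="; ")
    if np.linalg.norm(f)>9: break
print(get_obs()["t"],get_obs()["tcp_pos"],C(d))
for c,s in(("top",np.s_[130:270,170:350,::-1]),("side",np.s_[130:270,180:360,::-1])):
    cv2.imwrite(f"pics/p4{c}.png",cv2.resize(get_image(c)[s],None,fx=4,fy=4,interpolation=cv2.INTER_CUBIC))
E
```

```text
-310 0.7 0.1 0.2; -315 1.1 -0.2 -0.5; -320 0.7 -1.4 -0.2; -325 0.8 -0.7 -0.7; -330 0.2 -0.0 0.2; -335 -0.4 -0.8 -0.0; -340 -0.2 -0.6 0.3; -345 -0.1 0.1 0.8; -350 0.6 -0.3 -0.5; -355 0.6 0.4 0.1; -360 0.7 0.7 0.0; -365 0.9 0.6 -0.3; -370 -0.2 -0.0 0.9; -375 0.1 -0.4 0.7; -380 0.2 1.1 0.5; -385 1.1 -0.1 0.5; -390 0.2 0.2 0.5; -395 0.2 0.4 0.6; -400 0.3 0.3 -0.2; -405 0.7 0.5 0.8; -410 -0.1 0.9 1.1; -415 0.1 -0.1 0.8; -420 0.3 0.3 -0.1; -425 -0.5 1.0 -0.7; -430 0.2 -0.2 -0.6; -435 0.4 -1.0 0.3; -440 1.1 -0.6 -0.7; -445 0.5 1.0 -0.7; -450 -0.0 0.7 -0.5; -455 -0.1 1.1 -0.1; -460 -0.1 -0.6 -0.4; -465 0.4 0.3 0.3; -470 0.6 0.1 -0.0; -475 0.0 0.4 -0.3; -480 -0.4 -1.0 -0.3; -485 0.4 -0.2 0.7; -490 0.6 -0.0 0.0; -495 -0.5 0.1 -0.5; -500 0.7 0.3 -1.0; -505 0.8 -0.0 0.2; -510 -0.2 0.2 0.5; -515 -0.2 0.6 -0.6; -520 0.3 -0.6 -0.6; -525 0.1 0.5 0.5; -530 -0.2 -0.6 0.2; -535 5.1 0.1 0.5; -540 11.2 -0.7 4.8; 33.2083 [481.60096537 419.77251714  65.85432545] [np.float64(481.29999999999995), np.float64(424.0), 66]
```

View pics/p4side.png

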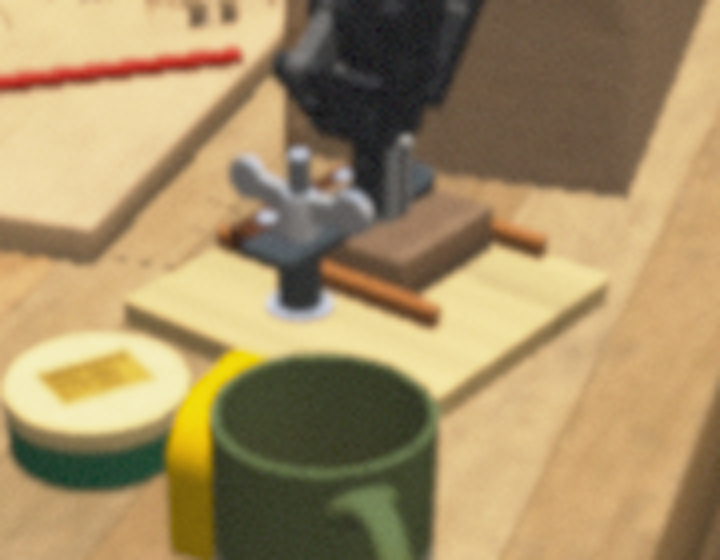

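Hard stop: the force rises to 11 N after about 9.7 rad, and the bar has visibly sunk onto the block. I'll back off, lift clear, take a last look and check the block.

```bash
python3 - <<'E'
from h import *
move_l(C(-518,67,36),speed=60); move_l(C(-518,150,36),speed=150)
goto([330,480,230],ORI); wait(.3)
a,b=[cv2.resize(get_image(c)[130:270,s:s+180,::-1],None,fx=2.1,fy=2.1,interpolation=cv2.INTER_CUBIC) for c,s in(("top",170),("side",180))]
cv2.imwrite("pics/p5.png",np.hstack([a,b])); print(get_obs()["t"])
E
```

```text
35.55
```

View pics/p5.png

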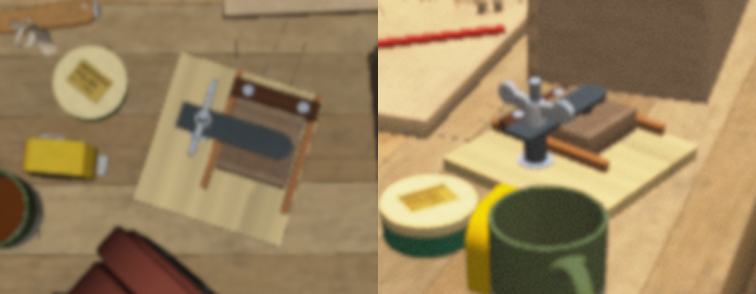

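The block lies flush against the stop (top view about (265,115)) with the bar down on it. The tin and tape are unmoved and the arm is clear.

```bash
python3 -c "
from station import *
print(sign_off())"
```

```text
the job is handed in; nothing more can be done
None
```

The job is handed in: the block was pushed up against the end stop, then the wing nut was turned clockwise about 9.7 rad to its hard stop so the clamp bar holds the block, with the wax tin and tape measure untouched, at about 36 s of the 72 s allowed.

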